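# Close and lock the peg-block clamp on a lutherie jig

## Task

Close and lock the clamping jig: push its round dark knob along the long leg of the L-shaped slot until it stops at the corner, so that the green jaw drives the wooden peg block up to the fence, then push the knob sideways along the short leg to its very end, so that the jaw is locked. Push the knob from outside with the fingers, never taking it between them, and do not touch or lift the peg block. Leave the jar, the brush and the loose peg where they are, and finish clear of everything.

Things in the scene. Friction and masses are not known exactly. Their poses are not given: they have to be found in the camera images.
- jig: Clamping jig, screwed down: plywood base board 170 (x) by 290 (y) by 18 mm. Origin: centre of its underside, on the bench; x along its short side, pointing away from the robot to within 30 degrees, y along its long side, z up. On its -y half an aluminium slot plate, 140 (x) by 115 (y) mm, y = -120 to -5 mm, top at 44 mm, with an L-shaped slot 13 mm wide.
- slot_corner (a point): Corner of the slot, where the pin's centre is when the long leg is done: jig x = -25, y = -35 mm, at the plate's top (44 mm). The long leg comes to it along jig +y from y = -95 mm (60 mm of travel). Side play of the pin about 1.5 mm.
- slot_end (a point): End of the slot's short leg, where the pin's centre is when locked: jig x = +15, y = -35 mm, at the plate's top (44 mm); 40 mm from the corner along jig +x. In this leg the pin may fall back up to 3 mm towards -y.
- fence (a point): Middle of the top edge of the fixed wooden fence's face at the jig's +y end: jig y = 123 mm, height 44 mm. The fence is 150 mm long (x) and 18 mm thick.
- knob (a point): Centre (half-way up) of the dark turned-wood knob on the pin: barrel-shaped, 24 mm across, 34 mm tall, from 51 to 85 mm above the bench; axes as the jig's. Below it a brass pin 10 mm across enters the slot. It cannot lift or turn, and stays where it is left. Above the plate (44 mm) nothing stands near it.
- jaw (a joint): Travel of the jaw, and of the knob with it, along jig +y, m: 0 = open (pin at the start of the long leg), 0.060 = closed (pin at the corner). The jaw is a green board 106 mm long (x), 16 mm thick with its cork facing, top at 45 mm; its front face is at jig y = 16 mm plus this travel. Friction about 1.5 N holds it, no spring.
- pin (a joint): Sideways travel of the pin and knob in the jaw, along the jig's +x, m: 0 = in the long leg, 0.040 = at the end of the short leg (locked). Friction about 1.2 N, no spring.
- block_mid (a point): Centre of the loose wooden peg block, 110 (x) by 45 (y) by 28 mm tall, about 130 g, with four dark peg holes on top; it lies on the jig's base board between jaw and fence (underside 18 mm above the bench). With the jaw closed it has 2 mm of slack against the fence.
- jar: Bystander: capped amber glue jar, 60 mm across, 75 mm tall, on the bench beyond the jig's +x side. Origin: centre of its underside.
- brush: Bystander: glue brush, 200 mm long, 42 mm wide, 20 mm tall, lying on the bench beyond the fence, roughly along the jig's x. Origin: on the bench near the middle of its length, its bristles towards its +x.
- peg: Bystander: loose tuning peg of dark wood, 77 mm long, 24 mm wide, 16 mm tall, lying on the bench beyond the jig's -y end. Origin: on the bench under its thin end, the head towards its +x.
Things that resemble listed ones, but are neither listed nor needed, are in the scene too. Of the things like the part that bears block_mid, leave any that is purple; of the rest the smaller one is meant.

How it is judged:
By the outcome, as a careful person would: the job done as asked, in the order asked, and still so for the second after the job is handed in, with the robot touching nothing.
It also fails if it takes over 64 s, if anything falls off the work surface, if the arm or the gripper's body presses on something with over 40 N, if the wrist force passes 120 N, or if a joint passes its speed limit or range.

## Robot

A 7-joint arm with a two-finger parallel gripper is mounted at the origin on the work surface. World frame = base frame: x ahead of the robot, y to its left, z up, the work surface at z = 0. Lengths are in m, angles in rad, forces in N, time in s.
With the tool pointing down it reaches from about 0.425 to 0.875 m from the base axis. Payload 8.4 kg.
Tool frame: the origin (TCP) lies at the very end of the fingers, on their centre line; the grasp point (between the pads) lies bot.grip_depth behind it (bot.grip_depth is the distance from the TCP to the grasp point, in m); z points along the fingers, y is the direction in which the jaws open and shut (so a half turn about z gives the same grasp; the last joint's range is limited). The gripper opens to 85 mm and grips with 20 to 120 N. Pads are 22 mm wide; open, the fingers measure 114 mm over their backs; the gripper's body (76 mm by 85 mm) begins 54 mm behind the grasp point. The pads swing forward as they close: fully open they stand 13 mm farther back than shut.
Start: joints at [-1.291, 0.333, 0.04, 1.465, -0.013, 1.343, -0.059], TCP at [0.24, 0.604, 0.231] pointing down, gripper open.
Joint ranges: [-2.58, 2.58], [-0.38, 2.09], [-1.3, 1.39], [0.25, 2.4], [-1.5, 4.64], [0.08, 2.09], [-2.65, 2.65]. Speed limits (rad/s): [2.22, 2.22, 2.79, 2.79, 3.14, 3.14, 3.14].

## Interface

Orientations are given as a unit quaternion [w, x, y, z].
In Python, from bench import bot gives the robot as it stands.
- The arm moves only by the tool apply_moves, never from a script. Its argument "targets" is a list of rows, each an object of numbers: "tx", "ty", "tz": the shift along the tool's x, y, z in m; "yaw": the turn about the tool's z in degrees. In form: [{"tx": .., "ty": .., "tz": .., "yaw": ..}, ...]. A call has 1 to 10 rows; each row is the pose to reach, as a shift and turn from the pose commanded when the call began, along the tool's axes at that moment; what a row does not reach only later rows make up. A row lasts 1/8 s, in which the tool goes at most 62.5 mm and 10.7 degrees, less where a joint would pass 70% of its speed; a pose out of reach is approached as far as the arm can. A call with a gripper value outside its range is refused whole. "hand" is the finger opening in m, from 0 to 0.0854, set as the call begins (left out, the last holds). The fingers move at their own pace and stop on an object; "force" is the grip in N (left out, the last holds). Time passes only in rows, so rows that repeat a pose let the fingers close. It gives the time, the measured TCP pose, the force and the opening at its end, in the units of the state.
- bot.get_obs(): the state, without advancing time (a new reading comes with each control period).
- bot.grab_frame(name): name is "scene" or "top" or "wrist"; returns the picture (384x512x3 uint8, red, green, blue); there is no depth.
- bot.camera_info(name): a dict with "mtx" (3x3 intrinsics, pixels), "rvec" (rotation vector, rad) and "tvec" (3), from world to camera coordinates, as OpenCV has them; the wrist camera has in their place "hand_eye" (4x4, takes a point from camera to tool coordinates, whose origin is the TCP and whose axes are the flange's). Camera axes: x right, y down, z forward; pixel columns grow to the right and rows downward; lengths in m; the calibration is good to about 2 mm. The wrist camera is an equidistant fisheye: a pixel r from the principal point sees the ray r / f radians off the axis. A picture is of the moment at which its call begins: read the wrist's pose just before it. camera_info takes no time and is no camera call.
- bot.job_done(): hands the job in, once; it reports no verdict.
The state is a dict: "t": time; "joint_positions": joint angles; "joint_vel": joint speeds; "effort": joint torques, N m; "tool_pos": TCP position; "tcp_rot": TCP orientation; "ft_force": force on the tool from outside, world axes, zero at the start; "ft_torque": the same for the moment, N m; "grip_width": opening from 0.0 (shut) to 1.0 (fully open).
Only numpy, scipy, OpenCV 4.12 (cv2) and the standard library are available. Lean on these libraries where they do the work, as an engineer would, in place of code of your own. Each camera call takes 0.05 s, during which the arm holds its last target.

## Working session

There is one attempt and no reset: what is moved stays moved. The work goes in short steps, Python scripts to look and compute and a tool call to move; the robot and the scene stay as the last step left them, time stands still between calls to the robot, and variables do not carry over. Pictures are saved under pics/ and viewed, and the job is handed in when it is done.

Besides the shell and the picture viewer there is one more tool, called as name(argument=value, ...), one argument or row to a line, values as JSON. apply_moves: Moves the arm, as the interface text tells. Its arguments: {"type":"object","properties":{"targets":{"type":"array","items":{"type":"object","properties":{"tx":{"type":"number"},"ty":{"type":"number"},"tz":{"type":"number"},"yaw":{"type":"number"}}}},"hand":{"type":"number"},"force":{"type":"number"}},"required":["targets"]}

```bash
mkdir -p pics; ls
python3 - <<'E'
from bench import bot
import cv2
o=bot.get_obs()
print(o['t'],o['tool_pos'],o['tcp_rot'],o['grip_width'],bot.grip_depth)
for n in ['scene','top']:
    i=bot.grab_frame(n); cv2.imwrite(f'pics/{n}0.png',cv2.cvtColor(i,cv2.COLOR_RGB2BGR)); c=bot.camera_info(n); print(n,c)
print(bot.camera_info('wrist'))
E
```

```text
pics
0.0 [0.24022589 0.60348498 0.23040061] [-9.81189141e-05  1.88276170e-01  9.82115777e-01 -8.21310167e-04] 0.997824572727573 0.0187
scene {'mtx': array([[368.27113855,   0.        , 254.24204628],
       [  0.        , 368.27113855, 189.85713153],
       [  0.        ,   0.        ,   1.        ]]), 'rvec': array([ 2.30897568,  0.59186435, -0.25373903]), 'tvec': array([-0.59493505, -0.13237419,  1.01770583])}
top {'mtx': array([[386.04930914,   0.        , 259.71401243],
       [  0.        , 386.04930914, 191.89002356],
       [  0.        ,   0.        ,   1.        ]]), 'rvec': array([ 2.15510184, -2.15361978,  0.16374145]), 'tvec': array([0.05147634, 0.65919377, 1.0041854 ])}
{'mtx': array([[297.31863964,   0.        , 258.24396543],
       [  0.        , 297.31863964, 193.36201853],
       [  0.        ,   0.        ,   1.        ]]), 'hand_eye': array([[-9.80383188e-06, -9.61588942e-01, -2.74493546e-01,
         6.91561408e-02],
       [ 9.99999842e-01, -1.63546177e-04,  5.37208858e-04,
         2.91134527e-04],
       [-5.61466467e-04, -2.74493498e-01,  9.61588792e-01,
        -1.43445718e-01],
       [ 0.00000000e+00,  0.00000000e+00,  0.00000000e+00,
         1.00000000e+00]])}
```

View pics/scene0.png

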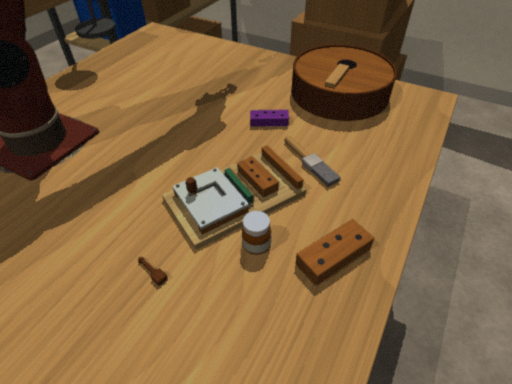

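View pics/top0.png

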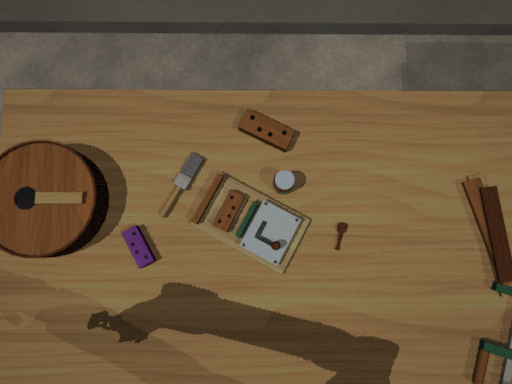

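The top view shows the jig at about (250,222) px. The knob is at (277,245), the near-left end of the slot. There are three peg blocks: in the jig (230,210), purple (138,247) and a large one (266,130). The one in the jig is the smaller of the non-purple pair. Next I'll take a close crop and measure.

```bash
cat > h.py <<'E'
import cv2, numpy as np
from bench import bot
def ray(n,uv):
    c=bot.camera_info(n);R=cv2.Rodrigues(c['rvec'])[0];t=c['tvec']
    d=R.T@np.linalg.inv(c['mtx'])@np.array([uv[0],uv[1],1.]);return -R.T@t,d
def onz(n,uv,z):
    o,d=ray(n,uv);return o+d*(z-o[2])/d[2]
def proj(n,P):
    c=bot.camera_info(n);return cv2.projectPoints(np.array(P,float).reshape(-1,1,3),c['rvec'],c['tvec'],c['mtx'],None)[0][:,0]
E
python3 - <<'E'
from h import *
i=cv2.imread('pics/top0.png')[160:280,180:320]; cv2.imwrite('pics/topc.png',cv2.resize(i,None,fx=5,fy=5,interpolation=cv2.INTER_CUBIC))
i=cv2.imread('pics/scene0.png')[135:255,155:315]; cv2.imwrite('pics/scenec.png',cv2.resize(i,None,fx=5,fy=5,interpolation=cv2.INTER_CUBIC))
E
```

```text
(no output)
```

View pics/topc.png

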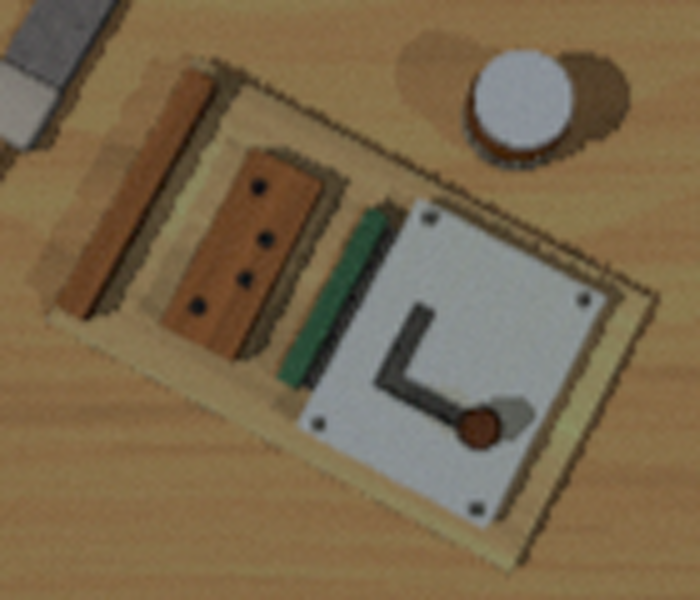

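View pics/scenec.png

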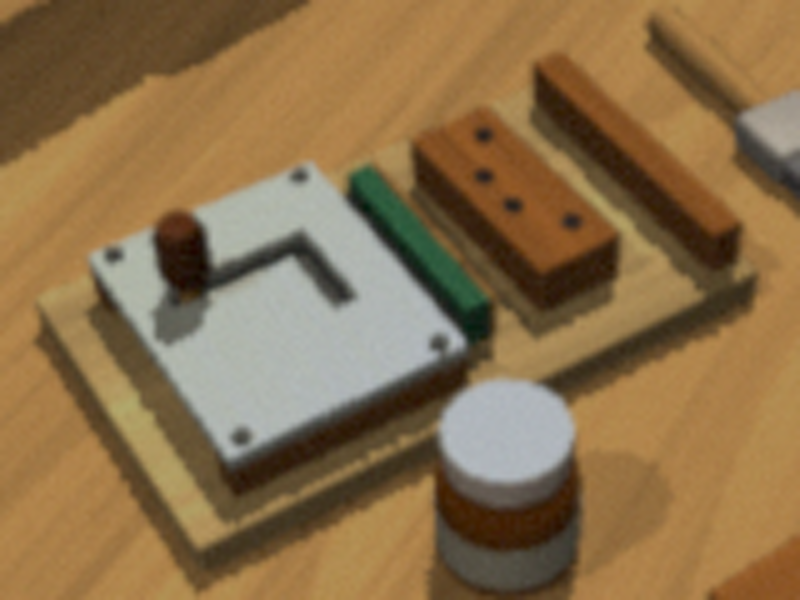

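The crops show the plate with its knob at the open end of the long leg, at crop (480,428). The slot runs to the corner at (390,380) and the short leg ends at (424,308). The jaw, block and fence are all where the description puts them. Now I'll fit the jig pose.

```bash
cat > fit.py <<'E'
from h import *
from scipy.optimize import least_squares
def fit(n,img,roi):
    x0,y0,x1,y1=roi; s=img[y0:y1,x0:x1]; hsv=cv2.cvtColor(s,cv2.COLOR_BGR2HSV)
    m=((hsv[...,1]<60)&(hsv[...,2]>90)).astype(np.uint8)
    m=cv2.morphologyEx(m,cv2.MORPH_OPEN,np.ones((3,3),np.uint8))
    cs,_=cv2.findContours(m,cv2.RETR_EXTERNAL,cv2.CHAIN_APPROX_NONE)
    return cs
E
python3 - <<'E'
from fit import *
for n,roi in [('top',(180,160,320,280)),('scene',(155,135,255,240))]:
    im=cv2.imread(f'pics/{n}0.png'); cs=fit(n,im,roi); c=max(cs,key=cv2.contourArea); h=cv2.convexHull(c)
    # to world at z=.044
    W=np.array([onz(n,p[0]+np.array(roi[:2]),.044)[:2] for p in h])
    r=cv2.minAreaRect((W*1000).astype(np.float32)); print(n,r, cv2.boxPoints(r).round(1).tolist())
for p in [(200,60),(657,295),(512,570),(50,318)]:
    print('base',onz('top',(180+p[0]/5-.4,160+p[1]/5-.4),.018))
print('knobtop',onz('top',(180+480/5-.4,160+428/5-.4),.085),'scene',onz('scene',(155+180/5-.4,135+220/5-.4),.085))
print('slotcorner',onz('top',(180+390/5-.4,160+380/5-.4),.044), 'end',onz('top',(180+424/5-.4,160+308/5-.4),.044))
print('jar',onz('top',(180+522/5-.4,160+98/5-.4),.075))
E
```

```text
top ((551.2277221679688, 24.06842041015625), (116.94671630859375, 142.0873565673828), 61.742191314697266) [[461.0, 6.199999809265137], [586.0999755859375, -61.099998474121094], [641.5, 41.900001525878906], [516.2999877929688, 109.19999694824219]]
scene ((554.1423950195312, 24.179000854492188), (118.47447204589844, 142.67080688476562), 61.69409942626953) [[463.20001220703125, 5.900000095367432], [588.9000244140625, -61.79999923706055], [645.0, 42.5], [519.4000244140625, 110.19999694824219]]
base [0.72049228 0.16432653 0.018     ]
base [ 0.58857417 -0.09048156  0.018     ]
base [ 0.43923337 -0.00885637  0.018     ]
base [0.57566345 0.24481978 0.018     ]
knobtop [0.51540853 0.01160235 0.085     ] scene [0.51770578 0.01413527 0.085     ]
slotcorner [0.54102783 0.05759479 0.044     ] end [0.57962796 0.03928256 0.044     ]
jar [ 0.68921958 -0.01228782  0.075     ]
```

```bash
cat >> h.py <<'E'
from scipy.spatial.transform import Rotation as Ro
TH=np.deg2rad(-28.3); O=np.array([.5825,.079])
X=np.array([np.cos(TH),np.sin(TH)]);Y=np.array([-np.sin(TH),np.cos(TH)])
def j2w(x,y,z): return np.r_[O+X*x/1e3+Y*y/1e3,z]
def w2j(p): d=np.array(p[:2])-O; return np.r_[d@X,d@Y]*1e3
def st():
    o=bot.get_obs(); q=o['tcp_rot']; R=Ro.from_quat(q[1:].tolist()+[q[0]]) if len(q)==4 else None
    return o,R
def to(x,y,z):
    o,R=st(); d=R.inv().apply(j2w(x,y,z)-o['tool_pos']); a=R.as_matrix()[:,0]
    ang=np.degrees(np.arctan2(a[1],a[0])); print('t',o['t'],'jig',w2j(o['tool_pos']).round(1),o['tool_pos'][2].round(4),'shift mm',(d*1e3).round(1),'yaw',(ang-(np.degrees(TH)+180)).round(2),'F',np.round(o['ft_force'],1))
E
python3 -c "
from h import *
o=bot.get_obs();print(len(o['tcp_rot']))
to(-25,-145,.231);to(-25,-145,.056)
print(o['tcp_rot'])"
```

```text
4
t 0.1 jig [-550.   299.6] 0.2305 shift mm [-4.705e+02 -5.019e+02  3.000e-01] yaw 6.59 F [-0.2 -0.5 -0.1]
t 0.1 jig [-550.   299.6] 0.2305 shift mm [-470.5 -501.7  175.3] yaw 6.59 F [-0.2 -0.5 -0.1]
[-9.22073507e-05  1.88284801e-01  9.82114207e-01 -7.13701134e-04]
```

apply_moves(
  targets=[
    {"tx": -0.03,"ty": -0.03,"tz": 0,"yaw": 1},
    {"tx": -0.07,"ty": -0.075,"tz": 0,"yaw": 2},
    {"tx": -0.11,"ty": -0.117,"tz": 0,"yaw": 3},
    {"tx": -0.15,"ty": -0.16,"tz": 0,"yaw": 4},
    {"tx": -0.19,"ty": -0.203,"tz": 0,"yaw": 5},
    {"tx": -0.23,"ty": -0.245,"tz": 0,"yaw": 6.6},
    {"tx": -0.27,"ty": -0.288,"tz": 0,"yaw": 6.6},
    {"tx": -0.31,"ty": -0.33,"tz": 0,"yaw": 6.6},
    {"tx": -0.35,"ty": -0.373,"tz": 0,"yaw": 6.6},
    {"tx": -0.38,"ty": -0.405,"tz": 0,"yaw": 6.6},
  ],
  hand=0,
  force=40,
)

```text
t: 1.35
tool_pos: [0.444, 0.0845, 0.2313]
tcp_rot: [-0.0, 0.245, 0.969, 0.0]
ft_force: [0.5, 0.4, 0.2]
grip_width: -0.001
```

```bash
python3 -c "
from h import *
to(-25,-145,.15);print(bot.get_obs()['grip_width'])"
```

```text
t 1.35 jig [-124.5  -60.8] 0.2313 shift mm [-99.7 -84.   81.3] yaw -0.11 F [0.5 0.4 0.2]
-0.0014707983776255185
```

apply_moves(
  targets=[
    {"tx": -0.03,"ty": -0.028,"tz": 0.02,"yaw": 0},
    {"tx": -0.065,"ty": -0.056,"tz": 0.05,"yaw": 0},
    {"tx": -0.1,"ty": -0.084,"tz": 0.08,"yaw": 0},
    {"tx": -0.1,"ty": -0.084,"tz": 0.08,"yaw": 0},
    {"tx": -0.1,"ty": -0.084,"tz": 0.08,"yaw": 0},
  ],
)

```text
t: 1.98
tool_pos: [0.4917, -0.0339, 0.1513]
tcp_rot: [-0.0, 0.245, 0.97, -0.0]
ft_force: [-0.0, 0.6, -0.2]
grip_width: 0.001
```

Run:
```python
from h import *
to(-25,-145,.056)
o,R=st()
cv2.imwrite('pics/w1.png',cv2.cvtColor(bot.grab_frame('wrist'),cv2.COLOR_RGB2BGR))
c=bot.camera_info('wrist');H=c['hand_eye'];K=c['mtx']
def wz(uv,z):
    v=np.array([(uv[0]-K[0,2])/K[0,0],(uv[1]-K[1,2])/K[1,1]]);r=np.hypot(*v);d=np.r_[v/r*np.sin(r),np.cos(r)]
    d=R.apply(H[:3,:3]@d);p=R.apply(H[:3,3])+o['tool_pos'];return p+d*(z-p[2])/d[2]
import pickle;pickle.dump((R.as_matrix(),o['tool_pos']),open('w1.pkl','wb'))
```

```text
t 1.975 jig [ -26.5 -142.4] 0.1513 shift mm [-1.5 -2.5 95.3] yaw -0.01 F [-0.   0.6 -0.2]
```

View pics/w1.png

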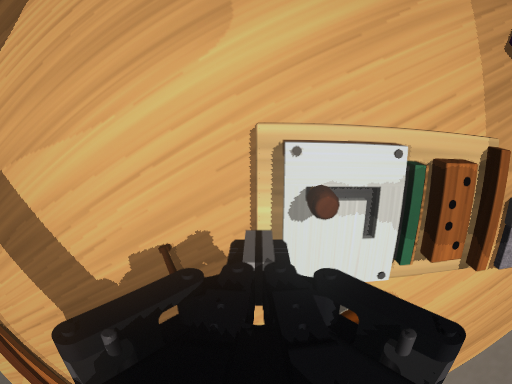

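```bash
cat >> h.py <<'E'
def wz(uv,z,R,tp):
    c=bot.camera_info('wrist');H=c['hand_eye'];K=c['mtx']
    v=np.array([(uv[0]-K[0,2])/K[0,0],(uv[1]-K[1,2])/K[1,1]]);r=np.hypot(*v);d=np.r_[v/r*np.sin(r),np.cos(r)]
    d=R@(H[:3,:3]@d);p=R@H[:3,3]+tp;return p+d*(z-p[2])/d[2]
E
python3 - <<'E'
from h import *
import pickle;R,tp=pickle.load(open('w1.pkl','rb'))
for n,p,z in [('knobtop',(327,202),.085),('pl1',(284,141),.044),('pl2',(408,146),.044),('corner',(375,191),.044),('end',(370,234),.044)]:
    w=wz(p,z,R,tp);print(n,w.round(4),w2j(w).round(1))
print(bot.get_obs()['joint_positions'].round(2))
im=cv2.imread('pics/w1.png')[110:300,220:480];cv2.imwrite('pics/w1c.png',cv2.resize(im,None,fx=3,fy=3,interpolation=cv2.INTER_CUBIC))
E
```

```text
knobtop [0.5141 0.0134 0.085 ] [-29.1 -90.2]
pl1 [0.4637 0.0064 0.044 ] [ -70.2 -120.2]
pl2 [0.5194 0.1086 0.044 ] [-69.6  -3.8]
corner [0.543  0.0614 0.044 ] [-26.4 -34.2]
end [0.5811 0.0412 0.044 ] [ 16.7 -33.9]
[-0.67  0.07  0.68  1.97 -0.05  1.12  1.11]
```

View pics/w1c.png

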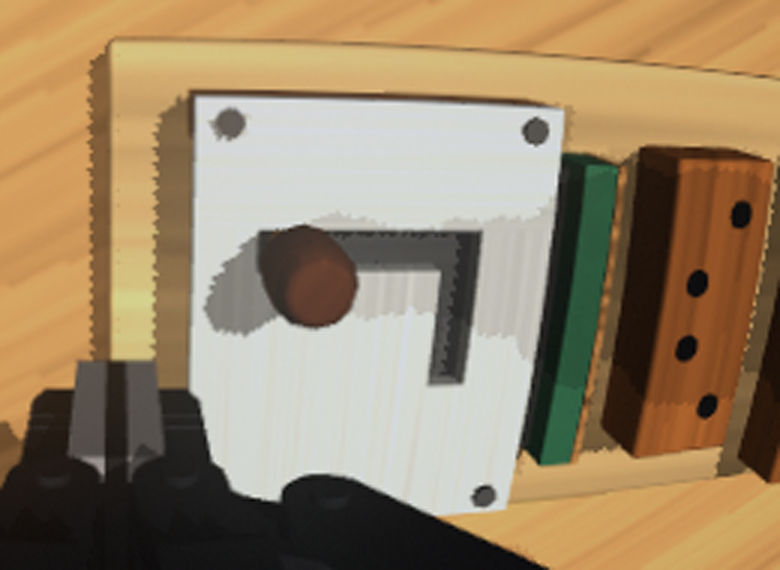

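The wrist view shows the knob at (327,204). The plate corners and slot come out within about 2 mm of the expected jig coordinates. The gripper's linkage sticks out along tool y, so I'll push with tool x, which means turning by 90°.

apply_moves(
  targets=[
    {"tx": -0.001,"ty": -0.002,"tz": 0,"yaw": 9},
    {"tx": -0.001,"ty": -0.002,"tz": 0,"yaw": 18},
    {"tx": -0.001,"ty": -0.002,"tz": 0,"yaw": 27},
    {"tx": -0.001,"ty": -0.002,"tz": 0,"yaw": 36},
    {"tx": -0.001,"ty": -0.002,"tz": 0,"yaw": 45},
    {"tx": -0.001,"ty": -0.002,"tz": 0,"yaw": 54},
    {"tx": -0.001,"ty": -0.002,"tz": 0,"yaw": 63},
    {"tx": -0.001,"ty": -0.002,"tz": 0,"yaw": 72},
    {"tx": -0.001,"ty": -0.002,"tz": 0,"yaw": 81},
    {"tx": -0.001,"ty": -0.002,"tz": 0,"yaw": 90},
  ],
)

```text
t: 3.28
tool_pos: [0.4921, -0.0349, 0.1521]
tcp_rot: [-0.0, 0.859, 0.512, 0.001]
ft_force: [-1.2, 0.2, -0.2]
grip_width: 0.002
```

apply_moves(
  targets=[
    {"tx": 0,"ty": 0,"tz": 0.02,"yaw": 0},
    {"tx": 0,"ty": 0,"tz": 0.05,"yaw": 0},
    {"tx": 0,"ty": 0,"tz": 0.08,"yaw": 0},
    {"tx": 0,"ty": 0,"tz": 0.092,"yaw": 0},
    {"tx": 0,"ty": 0,"tz": 0.092,"yaw": 0},
    {"tx": 0,"ty": 0,"tz": 0.092,"yaw": 0},
  ],
)

```text
t: 4.03
tool_pos: [0.4926, -0.0362, 0.0605]
tcp_rot: [0.0, 0.858, 0.513, 0.001]
ft_force: [0.3, -0.7, 0.7]
grip_width: -0.003
```

```bash
cat > look.py <<'E'
from h import *
import sys
k=sys.argv[1];o,R=st()
cv2.imwrite(f'pics/w{k}.png',cv2.cvtColor(bot.grab_frame('wrist'),cv2.COLOR_RGB2BGR))
a=cv2.cvtColor(bot.grab_frame('scene'),cv2.COLOR_RGB2BGR)
cv2.imwrite(f'pics/s{k}.png',a);cv2.imwrite(f'pics/s{k}c.png',cv2.resize(a[120:255,140:320],None,fx=4,fy=4,interpolation=cv2.INTER_CUBIC))
a=R.as_matrix()[:,0];print(o['t'],'tool jig',w2j(o['tool_pos']).round(1),o['tool_pos'][2],'x-axis deg from jig x',np.degrees(np.arctan2(a[1],a[0]))-np.degrees(TH),'F',o['ft_force'].round(1),o['joint_positions'].round(2))
E
python3 look.py 2
```

```text
4.025 tool jig [ -24.5 -144.1] 0.06047731224204972 x-axis deg from jig x 90.01788674372145 F [ 0.3 -0.7  0.7] [-0.69  0.22  0.75  2.06 -0.19  0.93 -0.33]
```

View pics/s2c.png

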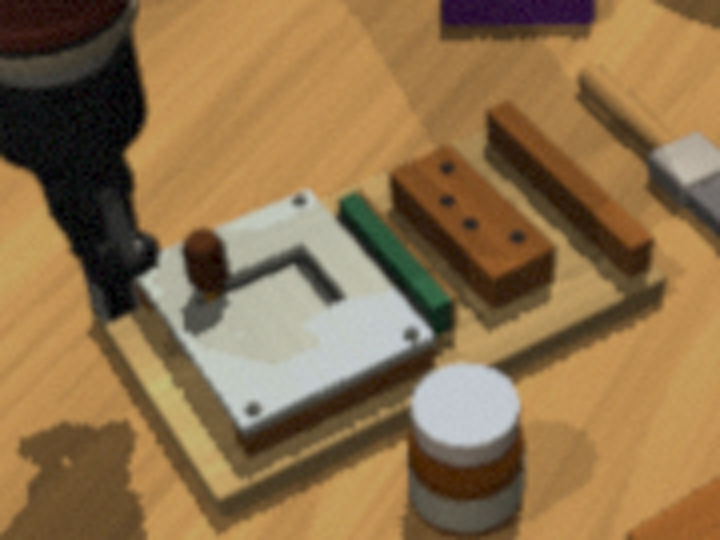

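View pics/w2.png

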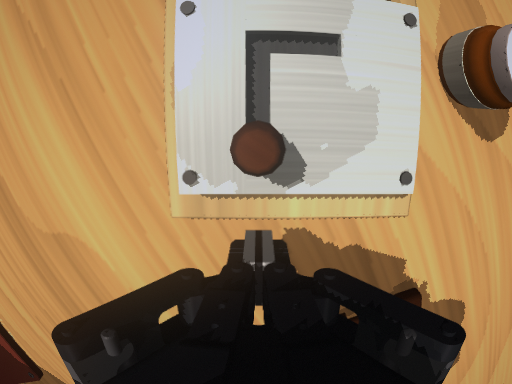

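The wrist view shows the knob (258,148) straight ahead of the closed fingertips (259,235). Starting the push along the long leg.

apply_moves(
  targets=[
    {"tx": 0.01,"ty": 0,"tz": 0.003,"yaw": 0},
    {"tx": 0.018,"ty": 0,"tz": 0.003,"yaw": 0},
    {"tx": 0.025,"ty": 0,"tz": 0.003,"yaw": 0},
    {"tx": 0.03,"ty": 0,"tz": 0.003,"yaw": 0},
    {"tx": 0.036,"ty": 0,"tz": 0.003,"yaw": 0},
    {"tx": 0.043,"ty": 0,"tz": 0.003,"yaw": 0},
    {"tx": 0.05,"ty": 0,"tz": 0.003,"yaw": 0},
    {"tx": 0.057,"ty": 0,"tz": 0.003,"yaw": 0},
    {"tx": 0.064,"ty": 0,"tz": 0.003,"yaw": 0},
    {"tx": 0.07,"ty": 0,"tz": 0.003,"yaw": 0},
  ],
)

```text
t: 5.38
tool_pos: [0.5251, 0.0255, 0.0563]
tcp_rot: [-0.0, 0.859, 0.513, -0.0]
ft_force: [-1.1, -1.2, 1.1]
grip_width: -0.004
```

```bash
python3 look.py 3
```

```text
5.375 tool jig [-25.1 -74.3] 0.05626327174120509 x-axis deg from jig x 89.99793575323412 F [-1.1 -1.2  1.1] [-0.74  0.3   0.7   1.99 -0.24  0.94 -0.41]
```

View pics/s3c.png

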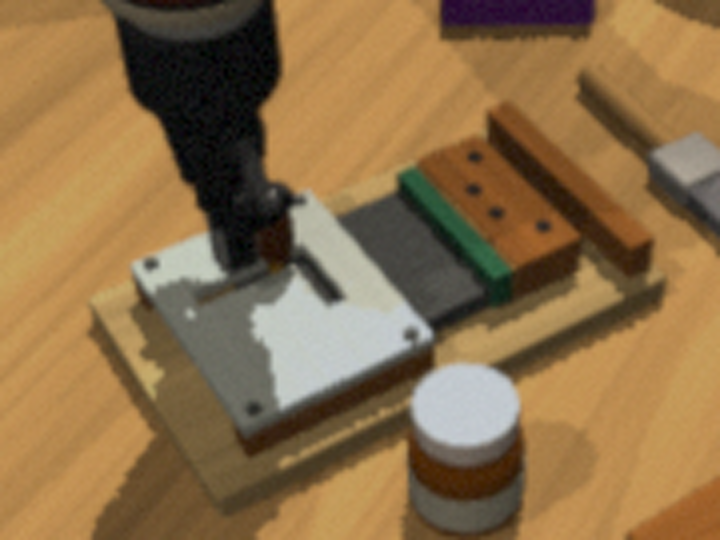

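View pics/w3.png

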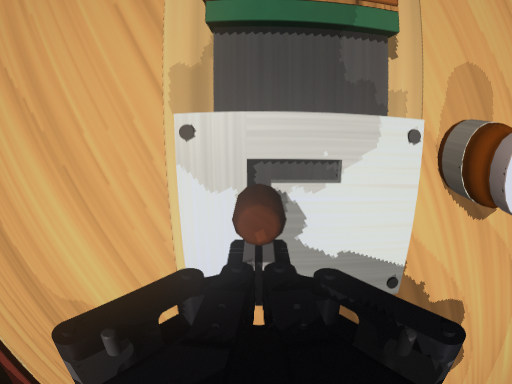

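The knob (260,215) now sits against the fingers near the corner, and the jaw is out with the block moving ahead of it. Continuing in small steps.

apply_moves(
  targets=[
    {"tx": 0.003,"ty": 0,"tz": 0,"yaw": 0},
    {"tx": 0.006,"ty": 0,"tz": 0,"yaw": 0},
    {"tx": 0.009,"ty": 0,"tz": 0,"yaw": 0},
    {"tx": 0.011,"ty": 0,"tz": 0,"yaw": 0},
    {"tx": 0.012,"ty": 0,"tz": 0,"yaw": 0},
    {"tx": 0.012,"ty": 0,"tz": 0,"yaw": 0},
  ],
)

```text
t: 6.22
tool_pos: [0.5308, 0.0358, 0.0563]
tcp_rot: [0.0, 0.859, 0.513, 0.0]
ft_force: [0.4, -1.3, 0.8]
grip_width: 0.002
```

apply_moves(
  targets=[
    {"tx": 0.001,"ty": 0,"tz": 0,"yaw": 0},
    {"tx": 0.002,"ty": 0,"tz": 0,"yaw": 0},
    {"tx": 0.002,"ty": 0,"tz": 0,"yaw": 0},
  ],
)

```text
t: 6.6
tool_pos: [0.5317, 0.0375, 0.0563]
tcp_rot: [0.0, 0.859, 0.513, 0.0]
ft_force: [-0.1, -3.0, 0.5]
grip_width: -0.001
```

```bash
python3 look.py 4
```

```text
6.6 tool jig [-25.1 -60.6] 0.05633734751740363 x-axis deg from jig x 90.00180221304674 F [-0.1 -3.   0.5] [-0.75  0.31  0.69  1.97 -0.25  0.94 -0.43]
```

View pics/w4.png

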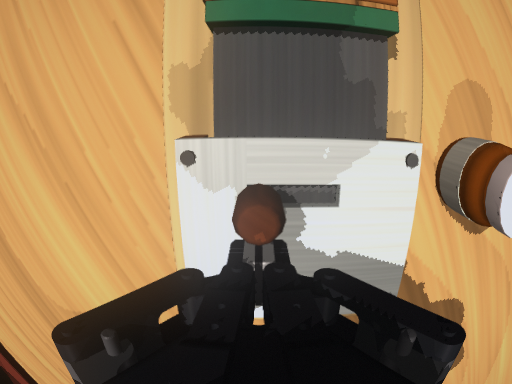

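apply_moves(
  targets=[
    {"tx": 0.001,"ty": 0,"tz": 0,"yaw": 0},
    {"tx": 0.002,"ty": 0,"tz": 0,"yaw": 0},
    {"tx": 0.002,"ty": 0,"tz": 0,"yaw": 0},
  ],
)

```text
t: 7.08
tool_pos: [0.5327, 0.0393, 0.0563]
tcp_rot: [0.0, 0.859, 0.513, 0.0]
ft_force: [0.9, -2.4, -0.5]
grip_width: 0.003
```

apply_moves(
  targets=[
    {"tx": 0.0007,"ty": 0,"tz": 0,"yaw": 0},
    {"tx": 0.0015,"ty": 0,"tz": 0,"yaw": 0},
    {"tx": 0.0015,"ty": 0,"tz": 0,"yaw": 0},
  ],
)

```text
t: 7.45
tool_pos: [0.5331, 0.04, 0.0563]
tcp_rot: [0.0, 0.859, 0.513, -0.0]
ft_force: [-1.9, -3.9, 1.7]
grip_width: -0.002
```

apply_moves(
  targets=[
    {"tx": 0.001,"ty": 0,"tz": 0,"yaw": 0},
    {"tx": 0.001,"ty": 0,"tz": 0,"yaw": 0},
    {"tx": 0.001,"ty": 0,"tz": 0,"yaw": 0},
  ],
)

```text
t: 7.82
tool_pos: [0.5331, 0.0402, 0.0563]
tcp_rot: [0.0, 0.859, 0.512, -0.001]
ft_force: [-3.8, -6.9, 4.7]
grip_width: 0.001
```

apply_moves(
  targets=[
    {"tx": 0.001,"ty": 0,"tz": 0,"yaw": 0},
    {"tx": 0.001,"ty": 0,"tz": 0,"yaw": 0},
    {"tx": 0.001,"ty": 0,"tz": 0,"yaw": 0},
  ],
)

```text
t: 8.2
tool_pos: [0.5332, 0.0403, 0.0562]
tcp_rot: [0.0, 0.859, 0.512, -0.001]
ft_force: [-6.8, -9.1, 6.5]
grip_width: 0.003
```

```bash
python3 look.py 5
```

```text
8.2 tool jig [-25.1 -57.5] 0.05616504515556897 x-axis deg from jig x 89.90513925741664 F [-6.8 -9.1  6.5] [-0.76  0.32  0.69  1.96 -0.25  0.95 -0.44]
```

View pics/s5c.png

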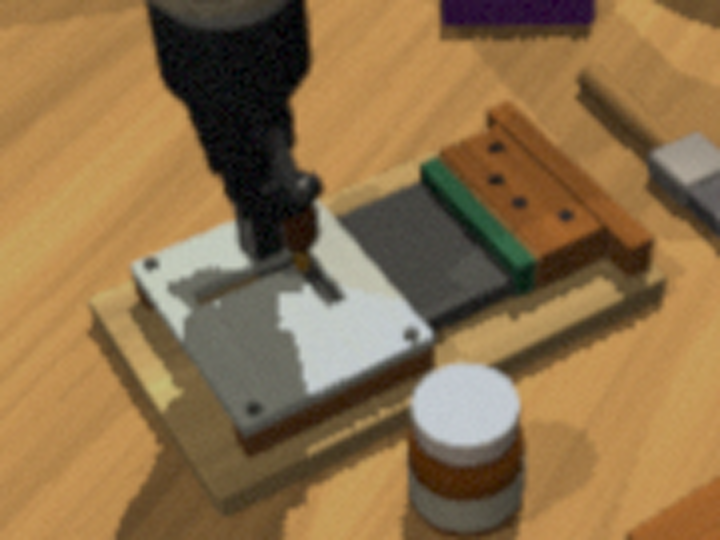

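View pics/w5.png

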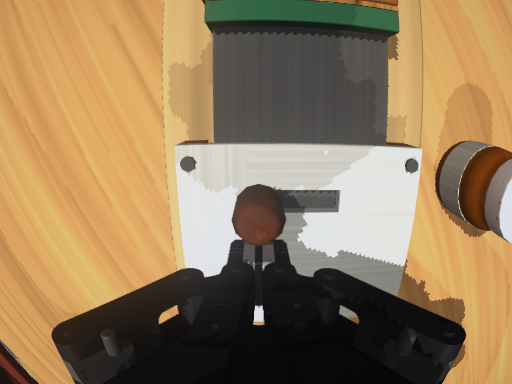

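The push has stopped: about 11 N with no further motion. The finger face implies the knob is at jig y ≈ -34.5, and the scene view shows the block up against the fence. Now I back off, lift, and turn for the short leg.

apply_moves(
  targets=[
    {"tx": -0.005,"ty": 0,"tz": 0,"yaw": 0},
    {"tx": -0.015,"ty": 0,"tz": 0,"yaw": 0},
    {"tx": -0.03,"ty": 0,"tz": 0,"yaw": 0},
    {"tx": -0.04,"ty": 0,"tz": -0.01,"yaw": 0},
    {"tx": -0.04,"ty": 0,"tz": -0.04,"yaw": 0},
    {"tx": -0.04,"ty": 0,"tz": -0.07,"yaw": 0},
    {"tx": -0.04,"ty": 0,"tz": -0.095,"yaw": 0},
    {"tx": -0.04,"ty": 0,"tz": -0.095,"yaw": 0},
  ],
)

```text
t: 9.3
tool_pos: [0.5164, 0.0067, 0.1537]
tcp_rot: [0.0, 0.859, 0.513, 0.002]
ft_force: [0.1, 0.9, 0.2]
grip_width: 0.003
```

apply_moves(
  targets=[
    {"tx": 0,"ty": -0.005,"tz": 0,"yaw": -9},
    {"tx": 0.005,"ty": -0.01,"tz": 0,"yaw": -18},
    {"tx": 0.01,"ty": -0.015,"tz": 0,"yaw": -27},
    {"tx": 0.02,"ty": -0.02,"tz": 0,"yaw": -36},
    {"tx": 0.03,"ty": -0.025,"tz": 0,"yaw": -45},
    {"tx": 0.04,"ty": -0.03,"tz": 0,"yaw": -54},
    {"tx": 0.05,"ty": -0.035,"tz": 0,"yaw": -63},
    {"tx": 0.055,"ty": -0.04,"tz": 0,"yaw": -72},
    {"tx": 0.06,"ty": -0.044,"tz": 0,"yaw": -81},
    {"tx": 0.06,"ty": -0.048,"tz": 0,"yaw": -90},
  ],
)

```text
t: 10.55
tool_pos: [0.5009, 0.0826, 0.1507]
tcp_rot: [-0.0, 0.242, 0.97, -0.0]
ft_force: [-0.7, -0.2, 1.1]
grip_width: -0.001
```

```bash
python3 look.py 6; python3 -c "
from h import *
to(-73,-36,.058)"
```

```text
10.55 tool jig [-73.6 -35.5] 0.15068509557464282 x-axis deg from jig x 180.30629227683445 F [-0.7 -0.2  1.1] [-0.78  0.11  0.57  1.93 -0.06  1.12  0.89]
t 10.65 jig [-73.6 -35.7] 0.1508 shift mm [-0.7 -0.3 92.8] yaw 0.12 F [ 0.4 -0.1 -0.3]
```

View pics/w6.png

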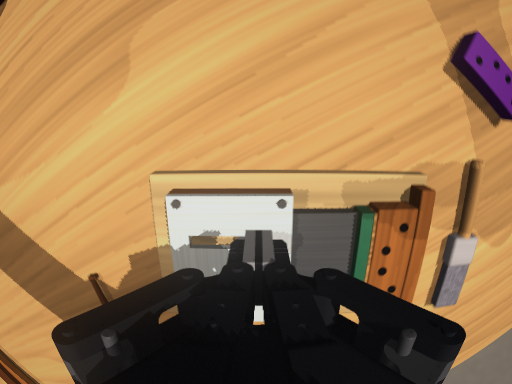

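View pics/s6c.png

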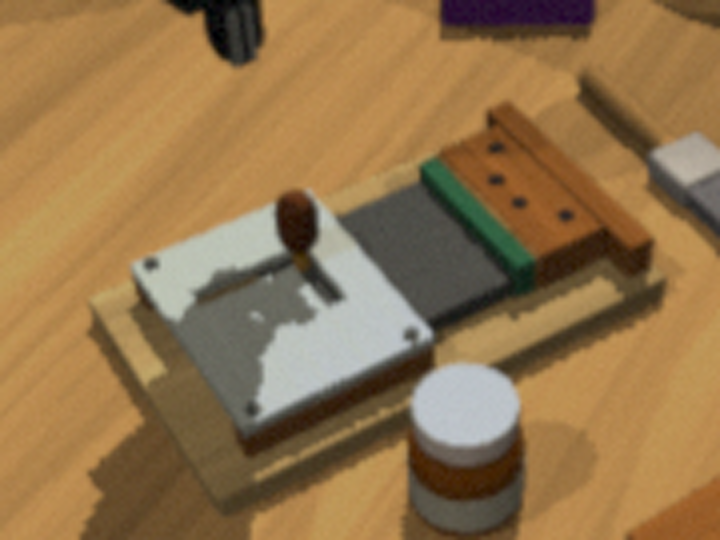

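The knob is at the corner (scene crop (297,225)), and the jaw, block and fence are together. Descending on the knob's -x side.

apply_moves(
  targets=[
    {"tx": 0,"ty": 0,"tz": 0.03,"yaw": 0},
    {"tx": 0,"ty": 0,"tz": 0.06,"yaw": 0},
    {"tx": 0,"ty": 0,"tz": 0.083,"yaw": 0},
    {"tx": 0,"ty": 0,"tz": 0.093,"yaw": 0},
    {"tx": 0,"ty": 0,"tz": 0.093,"yaw": 0},
    {"tx": 0,"ty": 0,"tz": 0.093,"yaw": 0},
  ],
)

```text
t: 11.4
tool_pos: [0.5021, 0.0827, 0.0591]
tcp_rot: [0.001, 0.245, 0.97, 0.0]
ft_force: [-0.4, -0.4, 0.2]
grip_width: 0.001
```

```bash
python3 look.py 7
```

```text
11.4 tool jig [-72.5 -34.9] 0.059148086164933236 x-axis deg from jig x 179.94376195850367 F [-0.4 -0.4  0.2] [-0.75  0.23  0.55  2.02 -0.15  0.93  0.96]
```

View pics/w7.png

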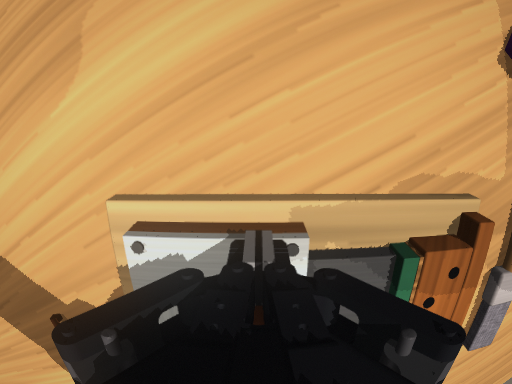

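apply_moves(
  targets=[
    {"tx": -0.01,"ty": 0,"tz": 0.002,"yaw": 0},
    {"tx": -0.017,"ty": 0,"tz": 0.002,"yaw": 0},
    {"tx": -0.022,"ty": 0,"tz": 0.002,"yaw": 0},
    {"tx": -0.027,"ty": 0,"tz": 0.002,"yaw": 0},
    {"tx": -0.032,"ty": 0,"tz": 0.002,"yaw": 0},
    {"tx": -0.037,"ty": 0,"tz": 0.002,"yaw": 0},
    {"tx": -0.042,"ty": 0,"tz": 0.002,"yaw": 0},
    {"tx": -0.046,"ty": 0,"tz": 0.002,"yaw": 0},
    {"tx": -0.05,"ty": 0,"tz": 0.002,"yaw": 0},
    {"tx": -0.05,"ty": 0,"tz": 0.002,"yaw": 0},
  ],
)

```text
t: 12.75
tool_pos: [0.546, 0.0586, 0.0564]
tcp_rot: [0.0, 0.245, 0.97, -0.0]
ft_force: [-0.2, 0.1, 0.2]
grip_width: 0.001
```

```bash
python3 look.py 8
```

```text
12.75 tool jig [-22.5 -35.3] 0.05636717708399783 x-axis deg from jig x 179.97542378694243 F [-0.2  0.1  0.2] [-0.67  0.32  0.56  1.93 -0.21  0.95  1.07]
```

View pics/s8c.png

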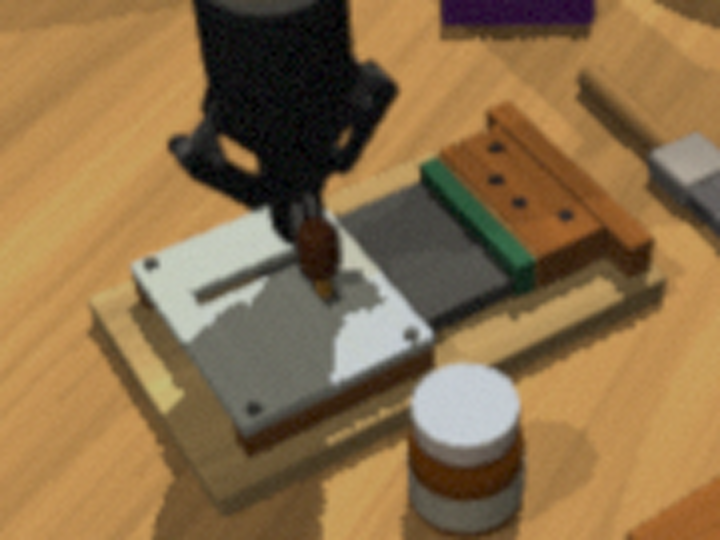

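The knob is part-way along the short leg at (320,250). Continuing gently to the stop.

apply_moves(
  targets=[
    {"tx": -0.003,"ty": 0,"tz": 0,"yaw": 0},
    {"tx": -0.006,"ty": 0,"tz": 0,"yaw": 0},
    {"tx": -0.009,"ty": 0,"tz": 0,"yaw": 0},
    {"tx": -0.011,"ty": 0,"tz": 0,"yaw": 0},
    {"tx": -0.012,"ty": 0,"tz": 0,"yaw": 0},
    {"tx": -0.013,"ty": 0,"tz": 0,"yaw": 0},
    {"tx": -0.013,"ty": 0,"tz": 0,"yaw": 0},
  ],
)

```text
t: 13.72
tool_pos: [0.5571, 0.0527, 0.0563]
tcp_rot: [0.0, 0.245, 0.97, -0.0]
ft_force: [-0.8, 0.7, 1.1]
grip_width: -0.0
```

apply_moves(
  targets=[
    {"tx": -0.001,"ty": 0,"tz": 0,"yaw": 0},
    {"tx": -0.002,"ty": 0,"tz": 0,"yaw": 0},
    {"tx": -0.002,"ty": 0,"tz": 0,"yaw": 0},
  ],
)

```text
t: 14.1
tool_pos: [0.5588, 0.0518, 0.0563]
tcp_rot: [0.0, 0.245, 0.97, -0.0]
ft_force: [-0.6, 1.0, -0.5]
grip_width: -0.003
```

apply_moves(
  targets=[
    {"tx": -0.001,"ty": 0,"tz": 0,"yaw": 0},
    {"tx": -0.001,"ty": 0,"tz": 0,"yaw": 0},
    {"tx": -0.001,"ty": 0,"tz": 0,"yaw": 0},
  ],
)

```text
t: 14.48
tool_pos: [0.5591, 0.0516, 0.0562]
tcp_rot: [-0.0, 0.244, 0.97, 0.0]
ft_force: [-4.3, 2.6, 3.4]
grip_width: -0.003
```

```bash
python3 look.py 9
```

```text
14.475 tool jig [ -7.6 -35.2] 0.05623462030232124 x-axis deg from jig x 180.0088428833294 F [-4.3  2.6  3.4] [-0.64  0.35  0.56  1.9  -0.22  0.96  1.1 ]
```

View pics/s9c.png

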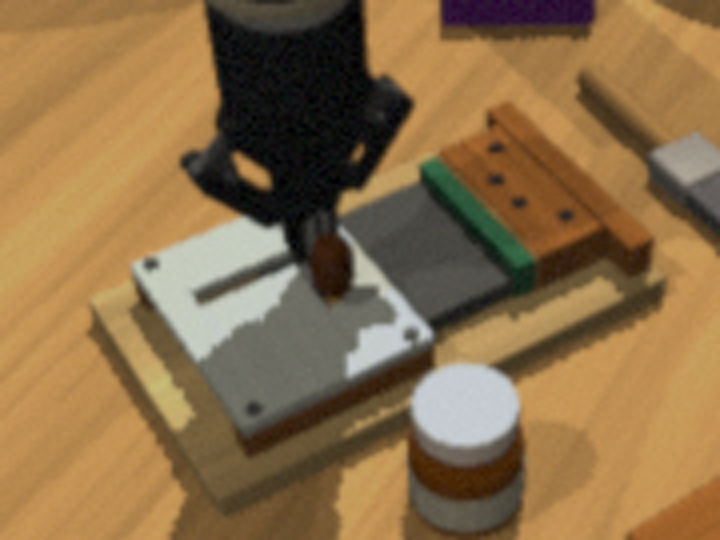

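Resistance is building at about the expected place. I'll push a little more to confirm the stop.

apply_moves(
  targets=[
    {"tx": -0.001,"ty": 0,"tz": 0,"yaw": 0},
    {"tx": -0.001,"ty": 0,"tz": 0,"yaw": 0},
    {"tx": -0.001,"ty": 0,"tz": 0,"yaw": 0},
  ],
)

```text
t: 14.95
tool_pos: [0.5593, 0.0515, 0.0562]
tcp_rot: [-0.001, 0.244, 0.97, 0.0]
ft_force: [-7.7, 4.0, 6.4]
grip_width: -0.001
```

apply_moves(
  targets=[
    {"tx": -0.001,"ty": 0,"tz": 0,"yaw": 0},
    {"tx": -0.0015,"ty": 0,"tz": 0,"yaw": 0},
    {"tx": -0.0015,"ty": 0,"tz": 0,"yaw": 0},
  ],
)

```text
t: 15.32
tool_pos: [0.5594, 0.0514, 0.056]
tcp_rot: [-0.003, 0.244, 0.97, 0.0]
ft_force: [-13.7, 5.5, 11.1]
grip_width: -0.003
```

It has stopped hard: about 15 N, and the finger face puts the knob at jig x ≈ +15.5. Backing off and retreating.

apply_moves(
  targets=[
    {"tx": 0.005,"ty": 0,"tz": 0,"yaw": 0},
    {"tx": 0.015,"ty": 0,"tz": 0,"yaw": 0},
    {"tx": 0.03,"ty": 0,"tz": 0,"yaw": 0},
    {"tx": 0.045,"ty": 0,"tz": -0.01,"yaw": 0},
    {"tx": 0.05,"ty": 0,"tz": -0.04,"yaw": 0},
    {"tx": 0.05,"ty": 0,"tz": -0.08,"yaw": 0},
    {"tx": 0.055,"ty": 0,"tz": -0.12,"yaw": 0},
    {"tx": 0.06,"ty": 0,"tz": -0.16,"yaw": 0},
    {"tx": 0.06,"ty": 0,"tz": -0.17,"yaw": 0},
    {"tx": 0.06,"ty": 0,"tz": -0.17,"yaw": 0},
  ],
)

```text
t: 16.58
tool_pos: [0.5088, 0.0789, 0.2264]
tcp_rot: [0.0, 0.244, 0.97, 0.0]
ft_force: [-1.0, 0.5, -0.3]
grip_width: -0.004
```

```bash
python3 look.py 10
python3 - <<'E'
from h import *
a=cv2.cvtColor(bot.grab_frame('top'),cv2.COLOR_RGB2BGR);cv2.imwrite('pics/t10.png',a)
cv2.imwrite('pics/t10c.png',cv2.resize(a[140:280,160:350],None,fx=4,fy=4,interpolation=cv2.INTER_CUBIC))
for z,p in [(.085,j2w(15,-35,.085)),(.051,j2w(15,-35,.051))]: print(proj('top',p),proj('scene',p),(proj('scene',p)-[140,120])*4)
E
```

```text
16.575 tool jig [-64.8 -35. ] 0.2263917932567424 x-axis deg from jig x 180.01861139094504 F [-1.   0.5 -0.3] [-0.79  0.05  0.58  1.82 -0.03  1.28  0.87]
[[264.08817448 220.3815138 ]] [[221.63692455 180.40501189]] [[326.54769821 241.62004756]]
[[263.7948546  221.22371068]] [[222.77036392 191.52407324]] [[331.08145569 286.09629297]]
```

View pics/s10c.png

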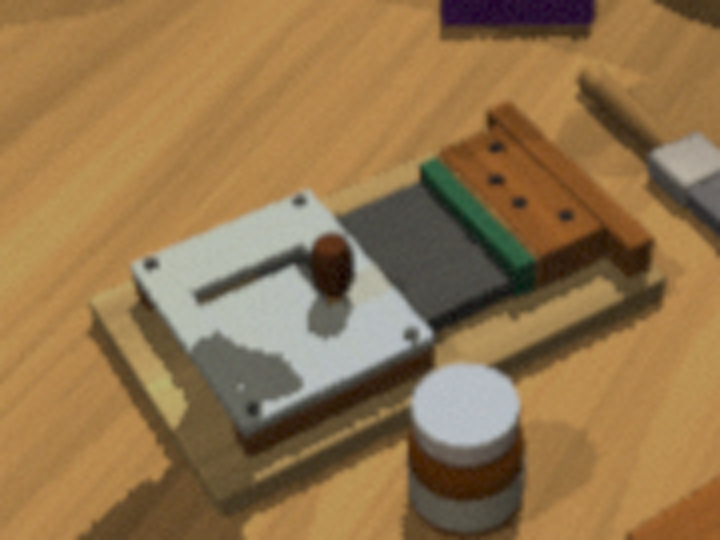

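View pics/t10c.png

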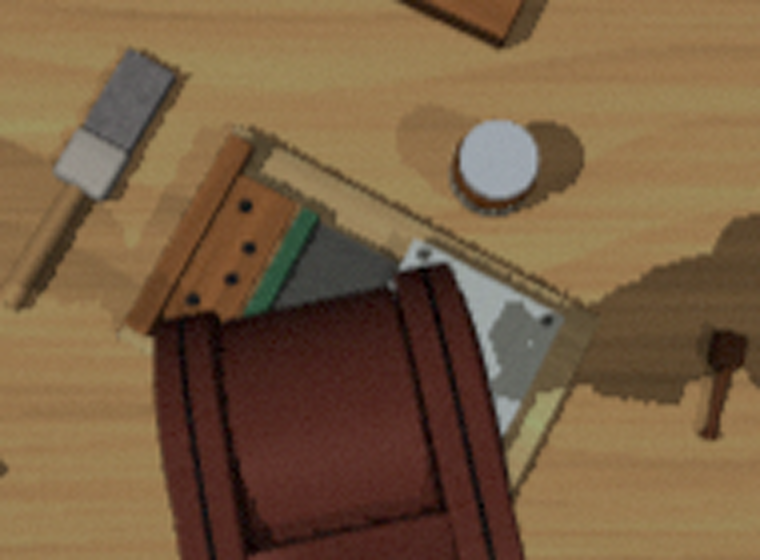

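View pics/s10.png

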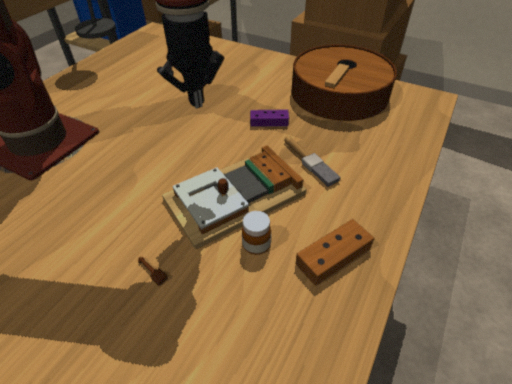

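In the final view the knob top is at crop (331,243); a knob at slot_end should be at (327,242), so they agree to about 1 px. The jaw, block and fence are together, the bystanders haven't moved, and the arm is clear at z = 0.226.

```bash
python3 -c "
from bench import bot
print(bot.job_done())"
```

```text
the job is handed in; nothing more can be done
None
```

The jig is closed and locked, and I handed the job in at about 17 s of the 64 s allowed.

- **Long leg:** I pushed the knob with closed fingers along jig +y until it stopped hard at the corner, at about 13 N. The finger position puts the knob at jig y ≈ -34.5 mm, against -35 mm given. The jaw carried the block up to the fence.
- **Short leg:** I backed off, went round to the other side and pushed along jig +x until it stopped hard at the end, at about 18 N. The finger position puts the knob at x ≈ +15.5 mm, against +15 mm given.

**Last checks:** The final scene picture shows the knob within about 1 px of where slot_end projects. The jaw, block and fence are together, and the jar, brush and peg look unmoved by eye. The gripper is clear, with its fingertips 0.226 m above the bench.

**Failed or disagreed:**
- In the final top view the arm hides the knob, so its locked position was confirmed only from the scene view and the finger positions.
- My first knob measurement came out 4 to 6 mm further along the slot than the given start point, which made no difference to the push.

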